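Put the chrome sockets back in their colour-coded dishes

ROBOT

A 6-joint arm with a two-finger parallel gripper is mounted at the origin on the work surface. World frame = base frame: x ahead of the robot, y to its left, z up, the work surface at z = 0. Lengths are in m, angles in rad, forces in N, time in s.
With the tool pointing down it reaches from about 0.3 to 0.95 m from the base axis. Payload 3.1 kg.
Tool frame: the origin (TCP) lies on the mounting face of the last link; the fingertips stand 173 mm ahead of it and the grasp point (between the pads) lies 155 mm ahead of it; z points along the fingers, y is the line along which they close (so a half turn about z gives the same grasp; the last joint's range is limited). The gripper opens to 85 mm and grips with 20 to 120 N. Pads are 22 mm wide; open, the fingers measure 114 mm over their backs; the gripper's body (76 mm by 85 mm) begins 54 mm behind the grasp point. The pads swing forward as they close: fully open they stand 13 mm farther back than shut.
Start: joints at [-1.239, 0.308, 1.634, -0, 1.2, -0.07], TCP at [0.244, -0.575, 0.405] pointing down, gripper open.
Joint ranges: [-3.06, 3.06], [-0.79, 1.96], [0.05, 2.63], [-1.19, 4.34], [0.05, 2.64], [-2.94, 2.94]. Speed limits (rad/s): [2.79, 2.79, 3.14, 3.14, 3.14, 3.14].

INTERFACE

Orientations are given as a unit quaternion [w, x, y, z].
In Python, from bench import env gives the robot as it stands. Calls block until the motion is done:
- env.move_pose(position, orientation): joint-space move of the TCP to a pose.
- env.move_l(position, attitude=None, max_speed=0.15, max_force=None): straight line of the TCP; attitude=None keeps the orientation; max_speed is the mean speed in m/s. With max_force (N) it stops when the force on the tool has changed by that much, and returns True; else False.
- env.set_joints(angles): joint-space move.
- env.command_gripper(opening): opening from 0.0 (shut) to 1.0 (fully open); the grip force is fixed at half the most; returns when the fingers have stopped.
- env.wait(seconds).
- env.inverse_kinematics(position, orientation): joint angles nearest the present ones, or None.
- env.observe(): the state.
- env.capture(name): name is "scene" or "top"; returns the picture (480x640x3 uint8, red, green, blue); there is no depth.
- env.calibration(name): a dict with "K" (3x3 intrinsics, pixels), "R" (3x3) and "t" (3): a world point X has camera coordinates R X + t. Camera axes: x right, y down, z forward; pixel columns grow to the right and rows downward; lengths in m; the calibration is good to about 2 mm. A picture is of the moment at which its call begins. calibration takes no time and is no camera call.
A pose or a line that the arm cannot do raises env.MotionError and nothing moves.
- env.close_job(): hands the job in; it is judged then, once.
The state is a dict: "clock": time; "joint_pos": joint angles; "qvel": joint speeds; "effort": joint torques, N m; "eef_pos": TCP position; "ee_rot": TCP orientation; "wrist_force": force on the tool from outside, world axes, zero at the start; "moment": the same for the moment, N m; "finger_gap": opening from 0.0 (shut) to 1.0 (fully open); "finger_force": force on a finger pad.
Only numpy, scipy, OpenCV 4.12 (cv2) and the standard library are available. Lean on these libraries where they do the work, as an engineer would, in place of code of your own. Each camera call takes 0.05 s, during which the arm holds its last target. There are 200 camera calls.

TASK

Put each of the four chrome sockets away in its own dish on the workbench: the largest in the red dish, the second largest in yellow, the third in green and the smallest in blue. Two of them are standing in the wrong dishes and must make way first. Set each one down upright on the floor of its dish without dropping it in, and leave the two black impact sockets where they stand.

Things in the scene. Friction and masses are not known exactly. Their poses are not given: they have to be found in the camera images.
- socket_55: The largest of the four bright chrome (shiny steel) wrench sockets: an upright solid cylinder 55 mm in diameter and 62 mm tall with a dark hexagon on its top. Starts loose on the bench. Origin: centre of its underside, z up along its axis.
- socket_43: The second largest of the four bright chrome (shiny steel) wrench sockets: an upright solid cylinder 43 mm in diameter and 58 mm tall with a dark hexagon on its top. Starts standing in the red dish, which is not its own. Origin: centre of its underside, z up along its axis.
- socket_32: The third largest of the four bright chrome (shiny steel) wrench sockets: an upright solid cylinder 32 mm in diameter and 54 mm tall with a dark hexagon on its top. Starts standing in the yellow dish, which is not its own. Origin: centre of its underside, z up along its axis.
- socket_22: The smallest of the four bright chrome (shiny steel) wrench sockets: an upright solid cylinder 22 mm in diameter and 50 mm tall with a dark hexagon on its top. Starts loose on the bench. Origin: centre of its underside, z up along its axis.
- dish_red: Shallow round red dish, fixed to the bench, open upward: 79 mm inside diameter, 87 mm outside, rim 10 mm above the bench, inner floor 4 mm above the bench. Home of the 55 mm chrome socket. Origin: centre of its underside, on the bench; z up.
- dish_yellow: Shallow round yellow dish, fixed to the bench, open upward: 67 mm inside diameter, 75 mm outside, rim 10 mm above the bench, inner floor 4 mm above the bench. Home of the 43 mm chrome socket. Origin: centre of its underside, on the bench; z up.
- dish_green: Shallow round green dish, fixed to the bench, open upward: 56 mm inside diameter, 64 mm outside, rim 10 mm above the bench, inner floor 4 mm above the bench. Home of the 32 mm chrome socket. Origin: centre of its underside, on the bench; z up.
- dish_blue: Shallow round blue dish, fixed to the bench, open upward: 46 mm inside diameter, 54 mm outside, rim 10 mm above the bench, inner floor 4 mm above the bench. Home of the 22 mm chrome socket. Origin: centre of its underside, on the bench; z up.
- black_38: Matt black impact socket, loose, standing on the bench: 38 mm in diameter, 56 mm tall. Not to be moved. Origin: centre of its underside, z up.
- black_27: Matt black impact socket, loose, standing on the bench: 27 mm in diameter, 52 mm tall. Not to be moved. Origin: centre of its underside, z up.
Not all that is in view belongs to the job. What is shaped like the dish_red but white is not meant.

How it is judged:
At the end, for the whole second after the job is handed in: Each chrome socket stands upright (within 0.1 rad) and at rest on the floor of its own dish (55 mm red, 43 mm yellow, 32 mm green, 22 mm blue; underside within 3 mm of the dish floor, axis within 15 mm of the dish centre), and each black socket is within 20 mm of its start (horizontal distance between socket_55 and dish_red below 0.015 m and z of socket_55 in the frame of dish_red between 0.001 and 0.007 m and angle between each of socket_55, socket_43, socket_32, socket_22's own z axis and vertical below 0.1 rad and linear speed of each of socket_55, socket_43, socket_32, socket_22 below 0.02 m/s and horizontal distance between socket_43 and dish_yellow below 0.015 m and z of socket_43 in the frame of dish_yellow between 0.001 and 0.007 m and horizontal distance between socket_32 and dish_green below 0.015 m and z of socket_32 in the frame of dish_green between 0.001 and 0.007 m and horizontal distance between socket_22 and dish_blue below 0.015 m and z of socket_22 in the frame of dish_blue between 0.001 and 0.007 m and distance of each of black_38, black_27 from where it was at the start of the episode below 0.02 m); the robot touches nothing.
It fails at once if a chrome socket is let go more than 18 mm above the floor of its dish (dropped in) ((contact force between socket_55 and the fingers below 0.05 N and horizontal distance between socket_55 and dish_red below 0.03 m and z of socket_55 in the frame of dish_red above 0.022 m) or (contact force between socket_43 and the fingers below 0.05 N and horizontal distance between socket_43 and dish_yellow below 0.03 m and z of socket_43 in the frame of dish_yellow above 0.022 m) or (contact force between socket_32 and the fingers below 0.05 N and horizontal distance between socket_32 and dish_green below 0.03 m and z of socket_32 in the frame of dish_green above 0.022 m) or (contact force between socket_22 and the fingers below 0.05 N and horizontal distance between socket_22 and dish_blue below 0.03 m and z of socket_22 in the frame of dish_blue above 0.022 m)).
It fails at once if a black socket is shifted more than 20 mm or knocked over (distance of any of black_38, black_27 from where it was at the start of the episode above 0.02 m or angle between any of black_38, black_27's own z axis and vertical above 0.5 rad).
It also fails if it takes over 96 s, if anything falls off the work surface, if the arm or the gripper's body presses on something with over 40 N, if the wrist force passes 120 N, or if a joint passes its speed limit or range.

## Working session

There is one attempt and no reset: what is moved stays moved. The work goes in short steps, each a Python script; the robot and the scene stay as the last script left them, time stands still between calls to the robot, and variables do not carry over. Pictures are saved under pics/ and viewed, at most 14 in all, crops included, and the job is handed in when it is done.

```bash
mkdir -p pics; ls; python3 - <<'E'
from bench import env
import cv2
for n in("scene","top"):
    cv2.imwrite(f"pics/{n}0.png",env.capture(n)[:,:,::-1]); c=env.calibration(n); print(n,c)
o=env.observe(); print(o)
E
```

```text
pics
scene {'K': array([[575.55748331,   0.        , 323.69498301],
       [  0.        , 575.55748331, 245.71770417],
       [  0.        ,   0.        ,   1.        ]]), 'R': array([[ 0.18740129,  0.98211147,  0.01837953],
       [ 0.69231315, -0.11878355, -0.71175344],
       [-0.69683804,  0.14610791, -0.70218888]]), 't': array([-0.05884082, -0.30228408,  1.37430882])}
top {'K': array([[600.58420443,   0.        , 323.94621272],
       [  0.        , 600.58420443, 236.40533567],
       [  0.        ,   0.        ,   1.        ]]), 'R': array([[ 0.01530258, -0.99976712, -0.01521664],
       [-0.99556049, -0.01382114, -0.0931036 ],
       [ 0.0928716 ,  0.01657381, -0.99554014]]), 't': array([-0.03300758,  0.47537987,  1.26275722])}
{'clock': 0.1, 'joint_pos': array([-1.23869975e+00,  3.08954318e-01,  1.63509735e+00,  2.12095899e-07,
        1.19971572e+00, -6.97020006e-02]), 'qvel': array([-7.19945005e-05, -3.03792836e-04, -1.45237217e-03,  2.37717924e-04,
        5.67796099e-04, -9.33404485e-04]), 'effort': array([-7.35020385e-04, -4.16407943e+01, -2.77644557e+01, -1.20682857e-04,
        4.04366670e-03,  3.78031771e-06]), 'eef_pos': array([ 0.2442654 , -0.57485924,  0.40352072]), 'ee_rot': array([-1.07803519e-03,  9.79886949e-01,  1.99550457e-01, -1.42152770e-04]), 'wrist_force': array([0.07470389, 0.37070626, 0.21743263]), 'moment': array([-0.01270463, -0.00052807, -0.04264826]), 'finger_force': 0.0, 'finger_gap': 0.9971525807197139}
```

View pics/top0.png

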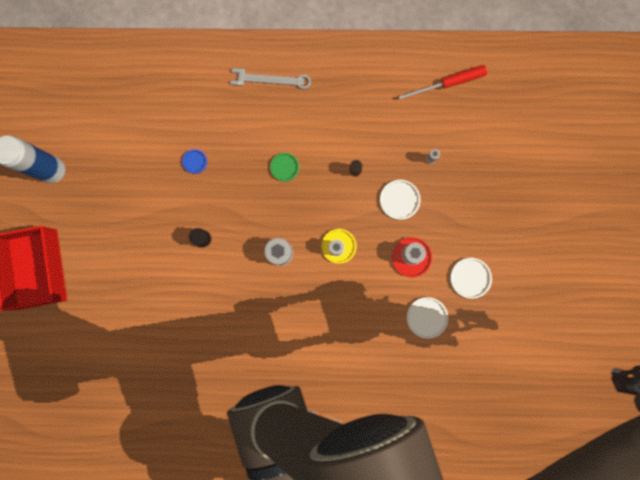

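View pics/scene0.png

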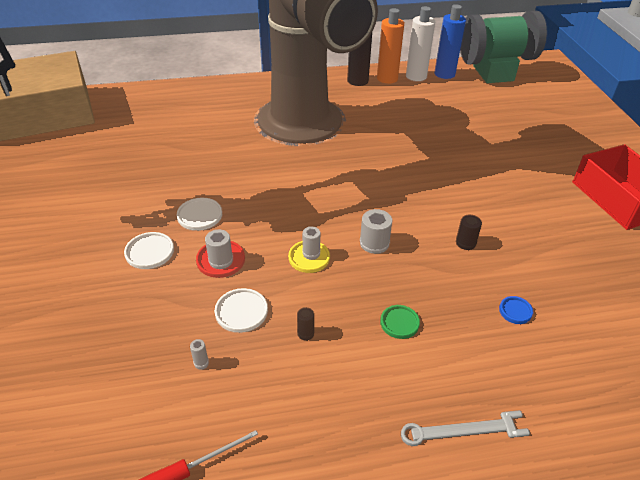

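The top view shows these objects:
- **Chrome sockets:** 55 at (278,252), 43 in red at (414,253), 32 in yellow at (337,245) and 22 at (434,155).
- **Dishes:** red (411,257), yellow (339,246), green (284,167) and blue (194,161).
- **Black sockets:** (200,238) and (356,168).
- **Decoys:** the dishes at (400,199), (470,278) and (427,318) are white or grey. The coloured rims mark the real ones.

In the scene view, the chrome sockets are at (376,231), (218,249), (311,243) and (199,354). Next I fit cylinders in both views.

```bash
cat > vis.py <<'E'
import cv2, numpy as np
from scipy.optimize import least_squares
from bench import env
OBJ={ # name: dia, height, z0, seeds(top, scene), kind
'dish_red':(.087,.010,0,(411,257),(220,258),'red'),'dish_yellow':(.075,.010,0,(339,246),(309,256),'yellow'),
'dish_green':(.064,.010,0,(284,167),(400,321),'green'),'dish_blue':(.054,.010,0,(194,161),(516,309),'blue'),
'socket_55':(.055,.062,0,(278,252),(376,231),'grey'),'socket_43':(.043,.058,.004,(414,253),(218,249),'grey'),
'socket_32':(.032,.054,.004,(337,245),(311,243),'grey'),'socket_22':(.022,.050,0,(434,155),(199,354),'grey'),
'black_38':(.038,.056,0,(200,238),(469,232),'black'),'black_27':(.027,.052,0,(356,168),(306,324),'black')}
HUE={'red':(172,6),'yellow':(24,34),'green':(50,80),'blue':(105,130)}
CAL={n:env.calibration(n) for n in('top','scene')}
def proj(n,P):
    c=CAL[n]; q=(np.asarray(P)@c['R'].T+c['t'])@c['K'].T; return q[:,:2]/q[:,2:]
def hull(n,x,y,d,h,z0):
    a=np.linspace(0,2*np.pi,60,endpoint=False)
    P=[(x+d/2*np.cos(t),y+d/2*np.sin(t),z) for t in a for z in(z0,z0+h)]
    return cv2.convexHull(proj(n,P).astype(np.float32))
def stat(h):
    m=cv2.moments(h); return np.array([m['m10'],m['m01']])/m['m00'],m['m00']
def ray(n,uv,z):
    c=CAL[n]; d=c['R'].T@np.linalg.inv(c['K'])@np.array([*uv,1.]); o=-c['R'].T@c['t']; return (o+d*(z-o[2])/d[2])[:2]
def mask(img,kind):
    H,S,V=[a.astype(int) for a in cv2.split(cv2.cvtColor(img,cv2.COLOR_RGB2HSV))]
    if kind=='grey': m=(S<75)&(V>45)
    elif kind=='black': m=V<50
    else:
        lo,hi=HUE[kind]; m=((H>=lo)&(H<=hi) if lo<hi else (H>=lo)|(H<=hi))&(S>140)&(V>60)
        if kind=='red': m&=S>200
    return m.astype(np.uint8)
def measure(name,imgs,seeds=None,z0=None):
    d,h,z,st,ss,k=OBJ[name]; z=z if z0 is None else z0; seeds=seeds or {'top':st,'scene':ss}
    obs={}
    for n in seeds:
        g=np.zeros((480,640),np.uint8); s=tuple(int(round(v)) for v in seeds[n])
        cv2.circle(g,s,32,1,-1); m=mask(imgs[n],k)&g
        _,lab,stt,cen=cv2.connectedComponentsWithStats(m,connectivity=8)
        i=1+np.argmin(np.linalg.norm(cen[1:]-s,axis=1)-.3*np.sqrt(stt[1:,4])*3)
        pts=np.argwhere(lab==i)[:,::-1]
        obs[n]=stat(cv2.convexHull((pts[:,None]+np.array([[-.5,-.5],[.5,-.5],[-.5,.5],[.5,.5]])).reshape(-1,2).astype(np.float32)))
    def fit(ns): return least_squares(lambda p:np.concatenate([stat(hull(n,*p,d,h,z))[0]-obs[n][0] for n in ns]),ray('top',seeds['top'],z) if 'top' in seeds else ray('scene',seeds['scene'],z),diff_step=1e-3).x
    p=fit(seeds)
    ratio={n:round(float(obs[n][1]/stat(hull(n,*p,d,h,z))[1]),2) for n in seeds}
    return p,{n:fit([n]).round(4) for n in seeds},ratio
def overlay(n,img,items):
    o=cv2.resize(img[:,:,::-1],None,fx=3,fy=3,interpolation=cv2.INTER_CUBIC)
    for nm,(p,z) in items.items():
        d,h,z0=OBJ[nm][:3]; cv2.polylines(o,[np.round(hull(n,*p,d,h,z)*3+1).astype(int)],True,(255,0,255),1)
    return o
E
python3 - <<'E'
from vis import *
import json
im={n:cv2.cvtColor(cv2.imread(f'pics/{n}0.png'),cv2.COLOR_BGR2RGB) for n in('top','scene')}
R={}
for k in OBJ:
    p,e,r=measure(k,im); R[k]=p.tolist(); print(k,p.round(4),e,r)
json.dump(R,open('pos.json','w'))
it={k:(R[k],OBJ[k][2]) for k in R}
cv2.imwrite('pics/ov_top.png',overlay('top',im['top'],it)[400:850,530:1330])
cv2.imwrite('pics/ov_scene.png',overlay('scene',im['scene'],it)[580:1130,500:1300])
E
```

```text
dish_red [ 0.4269 -0.2293] {'top': array([ 0.4191, -0.2184]), 'scene': array([ 0.4369, -0.2363])} {'top': 0.5, 'scene': 0.0}
dish_yellow [ 0.4588 -0.0594] {'top': array([ 0.4577, -0.0577]), 'scene': array([ 0.4604, -0.0607])} {'top': 0.98, 'scene': 0.78}
dish_green [0.6304 0.0662] {'top': array([0.6292, 0.0669]), 'scene': array([0.6314, 0.0655])} {'top': 0.65, 'scene': 0.93}
dish_blue [0.6407 0.2638] {'top': array([0.6394, 0.2625]), 'scene': array([0.6414, 0.2643])} {'top': 0.85, 'scene': 0.94}
socket_55 [0.4418 0.0707] {'top': array([0.4414, 0.0698]), 'scene': array([0.4421, 0.0714])} {'top': 1.01, 'scene': 1.0}
socket_43 [ 0.4416 -0.2139] {'top': array([ 0.4414, -0.2153]), 'scene': array([ 0.4418, -0.2129])} {'top': 0.91, 'scene': 1.0}
socket_32 [ 0.4521 -0.0509] {'top': array([ 0.4518, -0.0514]), 'scene': array([ 0.4523, -0.0505])} {'top': 0.87, 'scene': 0.96}
socket_22 [ 0.6532 -0.2566] {'top': array([ 0.6527, -0.2582]), 'scene': array([ 0.6537, -0.2558])} {'top': 0.87, 'scene': 1.0}
black_38 [0.4765 0.2395] {'top': array([0.4671, 0.2378]), 'scene': array([0.4892, 0.2369])} {'top': 0.6, 'scene': 0.44}Traceback (most recent call last):
  File "<stdin>", line 6, in <module>
  File "vis.py", line 37, in measure
    i=1+np.argmin(np.linalg.norm(cen[1:]-s,axis=1)-.3*np.sqrt(stt[1:,4])*3)
        ~~~~~~~~~^^^^^^^^^^^^^^^^^^^^^^^^^^^^^^^^^^^^^^^^^^^^^^^^^^^^^^^^^^
    return _wrapfunc(a, 'argmin', axis=axis, out=out, **kwds)
    return bound(*args, **kwds)
ValueError: attempt to get argmin of an empty sequence
```

```bash
python3 - <<'E'
import cv2
for n,pts in {'top':{'red':[(400,270),(394,262),(428,265)],'green':[(284,167),(272,165),(284,179)],'blue':[(194,161),(184,161)],'blk':[(200,238),(356,168)],'wood':[(300,200),(220,260),(440,220)],'yel':[(345,258)],'shadowbehind':[(384,250),(182,234)]},
 'scene':{'red':[(202,264),(220,272),(238,265)],'blk':[(469,232),(306,324)],'wood':[(340,290)],'yel':[(300,265)],'green':[(390,325)]}}.items():
    h=cv2.cvtColor(cv2.imread(f'pics/{n}0.png'),cv2.COLOR_BGR2HSV)
    for k,v in pts.items(): print(n,k,[h[y,x].tolist() for x,y in v])
E
```

```text
top red [[1, 204, 230], [2, 214, 213], [3, 198, 169]]
top green [[62, 142, 162], [62, 140, 162], [62, 140, 158]]
top blue [[111, 175, 198], [111, 182, 195]]
top blk [[13, 66, 54], [9, 96, 69]]
top wood [[12, 170, 183], [12, 162, 198], [11, 161, 187]]
top yel [[27, 228, 238]]
top shadowbehind [[13, 152, 119], [11, 168, 109]]
scene red [[2, 194, 237], [2, 192, 233], [4, 174, 148]]
scene blk [[8, 103, 57], [10, 118, 65]]
scene wood [[11, 153, 203]]
scene yel [[27, 180, 251]]
scene green [[65, 149, 171]]
```

```bash
sed -i "s/m=V<50/m=V<88/; s/(S>140)&(V>60)/(S>105)\&(V>40)/; s/m&=S>200/m\&=S>150/; s/'red':(172,6)/'red':(172,7)/; s/'yellow':(24,34)/'yellow':(19,38)/; s/'green':(50,80)/'green':(40,90)/; s/'blue':(105,130)/'blue':(95,140)/" vis.py
cat > m0.py <<'E'
from vis import *
import json
im={n:cv2.cvtColor(cv2.imread(f'pics/{n}0.png'),cv2.COLOR_BGR2RGB) for n in('top','scene')}
R={}
for k in OBJ:
    p,e,r=measure(k,im); R[k]=p.tolist(); print(k,p.round(4),e,r)
json.dump(R,open('pos.json','w'))
it={k:(R[k],OBJ[k][2]) for k in R}
cv2.imwrite('pics/ov_top.png',overlay('top',im['top'],it)[400:850,530:1330])
cv2.imwrite('pics/ov_scene.png',overlay('scene',im['scene'],it)[580:1130,500:1300])
E
python3 m0.py
```

```text
dish_red [ 0.4368 -0.2139] {'top': array([ 0.4357, -0.2151]), 'scene': array([ 0.4384, -0.213 ])} {'top': 1.04, 'scene': 0.97}
dish_yellow [ 0.4585 -0.0564] {'top': array([ 0.4578, -0.0574]), 'scene': array([ 0.4593, -0.0558])} {'top': 1.11, 'scene': 0.99}
dish_green [0.6306 0.0651] {'top': array([0.63  , 0.0641]), 'scene': array([0.6309, 0.0656])} {'top': 0.97, 'scene': 1.0}
dish_blue [0.6407 0.2634] {'top': array([0.6399, 0.262 ]), 'scene': array([0.641 , 0.2643])} {'top': 0.92, 'scene': 0.98}
socket_55 [0.4418 0.0707] {'top': array([0.4414, 0.0698]), 'scene': array([0.4421, 0.0714])} {'top': 1.01, 'scene': 1.0}
socket_43 [ 0.4416 -0.2139] {'top': array([ 0.4414, -0.2153]), 'scene': array([ 0.4418, -0.2129])} {'top': 0.91, 'scene': 1.0}
socket_32 [ 0.4521 -0.0509] {'top': array([ 0.4518, -0.0514]), 'scene': array([ 0.4523, -0.0505])} {'top': 0.87, 'scene': 0.96}
socket_22 [ 0.6532 -0.2566] {'top': array([ 0.6527, -0.2582]), 'scene': array([ 0.6537, -0.2558])} {'top': 0.87, 'scene': 1.0}
black_38 [0.4701 0.2407] {'top': array([0.4691, 0.2397]), 'scene': array([0.471 , 0.2413])} {'top': 0.93, 'scene': 0.98}
black_27 [ 0.6254 -0.0896] {'top': array([ 0.6239, -0.0903]), 'scene': array([ 0.6266, -0.0893])} {'top': 0.83, 'scene': 0.92}
```

View pics/ov_top.png

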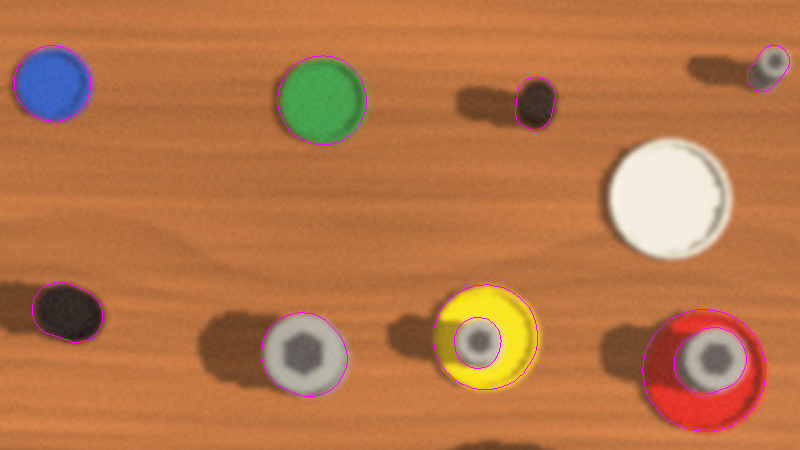

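View pics/ov_scene.png

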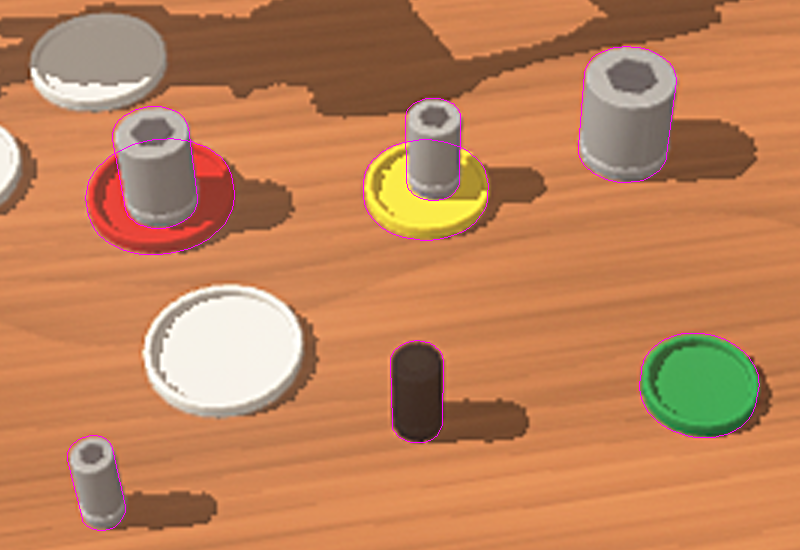

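The overlays match every object to 1–2 mm, and the sizes fit their descriptions. The coloured dishes are the intended ones, and the white ones stay out of it. The order that frees each dish in turn is 32→green, 43→yellow, 55→red, 22→blue.

```bash
cat > act.py <<'E'
from vis import *
import json
P=json.load(open('pos.json')); Q=np.array([0,np.cos(np.pi/4),np.sin(np.pi/4),0])  # fingers close along world x
G=.155
def xyz(p,z): return [p[0],p[1],z+G]
def rep(s):
    o=env.observe(); print(s,'t%.1f gap%.3f F%.1f'%(o['clock'],o['finger_gap'],o['finger_force']),(o['eef_pos']-[0,0,G]).round(4),o['wrist_force'].round(1))
def pick(s):
    z=OBJ[s][2]+.030
    env.move_pose(xyz(P[s],.16),Q); env.move_l(xyz(P[s],z),max_speed=.12); env.command_gripper(0.); rep('gripped')
    env.move_l(xyz(P[s],.16)); rep('lifted')
def place(s,d):
    env.move_l(xyz(P[d],.16),max_speed=.2); env.move_l(xyz(P[d],.044),max_speed=.12); env.wait(.2)
    hit=env.move_l(xyz(P[d],.030),max_speed=.03,max_force=6); rep(f'down {hit}')
    env.command_gripper(1.); env.move_l(xyz(P[d],.16)); rep('released')
E
python3 - <<'E'
from act import *
for k in('socket_32','dish_green','dish_yellow','dish_red','dish_blue','socket_22'): 
    for z in(.03,.16):
        q=env.inverse_kinematics(xyz(P[k],z),Q); print(k,None if q is None else np.round(q,2))
pick('socket_32'); place('socket_32','dish_green')
E
```

```text
socket_32 [-0.21  0.34  2.15 -0.    0.66 -0.21]
socket_32 [-0.21  0.09  2.1  -0.    0.95 -0.21]
dish_green [ 0.03  0.6   1.72 -0.    0.82  0.03]
dish_green [ 0.03  0.42  1.68 -0.    1.04  0.03]
dish_yellow [-0.22  0.35  2.13 -0.    0.66 -0.22]
dish_yellow [-0.22  0.11  2.08 -0.    0.95 -0.22]
dish_red [-0.54  0.39  2.07 -0.    0.68 -0.54]
dish_red [-0.54  0.15  2.03 -0.    0.96 -0.54]
dish_blue [ 0.33  0.68  1.57 -0.    0.89  0.33]
dish_blue [ 0.33  0.52  1.52 -0.    1.1   0.33]
socket_22 [-0.44  0.7   1.54 -0.    0.9  -0.44]
socket_22 [-0.44  0.54  1.5  -0.    1.1  -0.44]
gripped t3.9 gap0.362 F59.1 [ 0.4524 -0.0509  0.0345] [-0.4  0.7  3.9]
lifted t4.9 gap0.358 F59.4 [ 0.4513 -0.0508  0.1589] [ 0.8  0.4 -1.9]
down True t7.8 gap0.357 F59.4 [0.6309 0.0651 0.0346] [0.2 0.7 3.4]
released t9.4 gap1.001 F0.0 [0.6299 0.0651 0.1588] [ 0.  -0.3 -0.8]
```

```bash
python3 - <<'E'
from act import *
pick('socket_43'); place('socket_43','dish_yellow')
env.move_pose([.30,-.45,.40],Q)
im={n:env.capture(n) for n in('top','scene')}
for n in im: cv2.imwrite(f'pics/{n}1.png',im[n][:,:,::-1])
for s,d in(('socket_32','dish_green'),('socket_43','dish_yellow')):
    p,e,r=measure(s,im,{n:proj(n,[[*P[d],.03]])[0] for n in im}); print(s,p-P[d],e,r)
E
```

```text
gripped t12.3 gap0.490 F60.4 [ 0.442  -0.2141  0.0348] [-0.4 -0.1  5.3]
lifted t13.3 gap0.494 F60.9 [ 0.4409 -0.2135  0.1588] [-0.1  0.1 -1.7]
down True t15.9 gap0.491 F61.1 [ 0.4589 -0.0565  0.0348] [-0.7  0.4  4.5]
released t17.4 gap0.999 F0.0 [ 0.4579 -0.0563  0.1592] [ 0.2 -0.3 -0.2]
socket_32 [-0.0002089   0.00022761] {'top': array([0.6298, 0.0642]), 'scene': array([0.6307, 0.0659])} {'top': 1.08, 'scene': 1.03}
socket_43 [-0.00100584  0.00082879] {'top': array([ 0.4575, -0.0566]), 'scene': array([ 0.4573, -0.0549])} {'top': 0.9, 'scene': 1.0}
```

View pics/scene1.png

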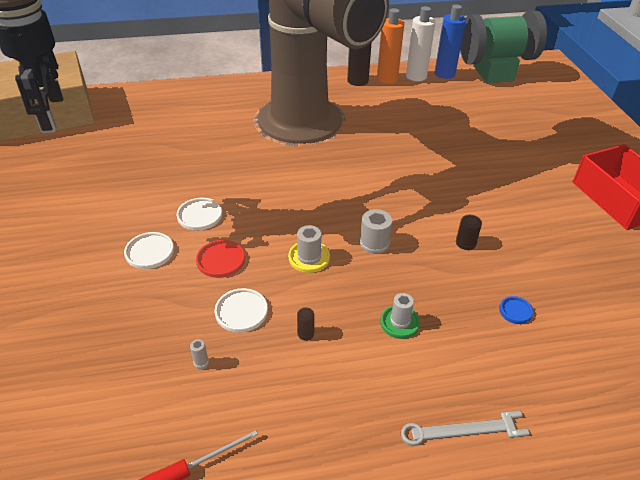

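The 32 mm socket stands in green at (402,312) and the 43 mm in yellow at (309,246), both within about 1 mm of centre. The red dish at (221,258) is free, so I continue with the remaining two.

```bash
python3 - <<'E'
from act import *
im={n:cv2.imread(f'pics/{n}1.png')[:,:,::-1].copy() for n in('top','scene')}
p,e,r=measure('dish_red',im); print(p,r,P['dish_red'])
if np.linalg.norm(p-P['dish_red'])<.004: P['dish_red']=list(p)
pick('socket_55'); place('socket_55','dish_red')
pick('socket_22'); place('socket_22','dish_blue')
env.move_pose([.30,-.45,.40],Q); env.wait(.5)
im={n:env.capture(n) for n in('top','scene')}
for n in im: cv2.imwrite(f'pics/{n}2.png',im[n][:,:,::-1])
for s,d in(('socket_32','dish_green'),('socket_43','dish_yellow'),('socket_55','dish_red'),('socket_22','dish_blue')):
    p,e,r=measure(s,im,{n:proj(n,[[*P[d],.03]])[0] for n in im},z0=.004); print(s,p-P[d],e,r)
for s in('black_38','black_27'): print(s,measure(s,im)[0]-P[s])
rep('end')
E
```

```text
[ 0.43613319 -0.21378069] {'top': 1.05, 'scene': 1.01} [0.4368346824529003, -0.21387169462499506]
gripped t22.7 gap0.633 F62.8 [0.4426 0.0708 0.0309] [ 0.9 -0.8  5.3]
lifted t23.8 gap0.636 F64.2 [0.4408 0.0706 0.1585] [-0.4 -1.  -6. ]
down True t27.0 gap0.627 F64.5 [ 0.4365 -0.2141  0.035 ] [-1.2  0.1  5.8]
released t28.4 gap0.999 F0.0 [ 0.4356 -0.2135  0.1591] [-0.2  0.1 -0.9]
gripped t31.2 gap0.245 F58.6 [ 0.6534 -0.2567  0.0304] [0.4 0.1 1.3]
lifted t32.2 gap0.245 F58.6 [ 0.6526 -0.2563  0.1585] [-0.7  0.3 -1.2]
down True t36.6 gap0.243 F58.7 [0.641  0.2635 0.0344] [-0.3 -0.4  4.2]
released t38.3 gap1.000 F0.0 [0.6402 0.2632 0.1587] [-0.6  0.3 -0.4]
socket_32 [-0.00025737  0.00020652] {'top': array([0.6297, 0.0642]), 'scene': array([0.6307, 0.0659])} {'top': 1.08, 'scene': 1.03}
socket_43 [-0.00100584  0.00082879] {'top': array([ 0.4575, -0.0566]), 'scene': array([ 0.4573, -0.0549])} {'top': 0.9, 'scene': 1.0}
socket_55 [-0.00423154 -0.00312265] {'top': array([ 0.4357, -0.2164]), 'scene': array([ 0.4262, -0.2174])} {'top': 0.95, 'scene': 1.23}
socket_22 [-0.00041519  0.0024608 ] {'top': array([0.6392, 0.2656]), 'scene': array([0.6412, 0.2658])} {'top': 1.36, 'scene': 1.11}
black_38 [4.10280145e-05 9.55065927e-05]
black_27 [6.45918439e-05 4.82732838e-05]
end t41.7 gap1.000 F0.0 [ 0.3   -0.45   0.245] [ 1.   0.3 -0.3]
```

View pics/scene2.png

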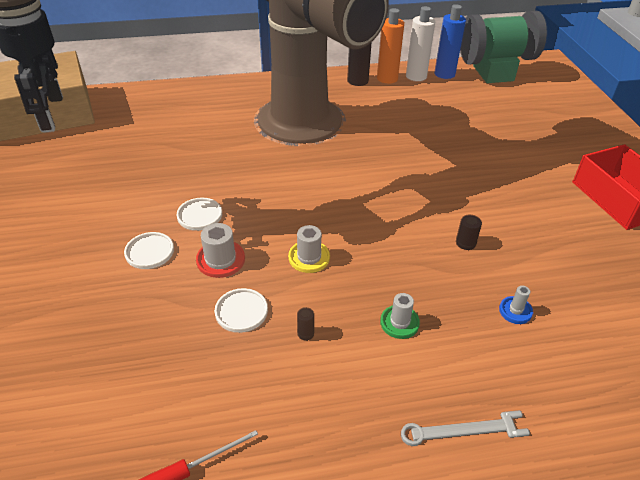

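All four sockets stand in their own dishes: red (218,248), yellow (309,246), green (402,312) and blue (520,300). The poor 55 fit comes from merging with the white dish behind it. I'll check the 55 and the 22 enlarged against the upright model.

```bash
python3 - <<'E'
from act import *
im={n:cv2.imread(f'pics/{n}2.png')[:,:,::-1].copy() for n in('top','scene')}
it={'socket_55':(P['dish_red'],.004),'socket_22':(P['dish_blue'],.004)}
o={n:overlay(n,im[n],it) for n in im}
c=[]
for d in('dish_red','dish_blue'):
    for n in im:
        u,v=(proj(n,[[*P[d],.03]])[0]*3).astype(int); c.append(cv2.resize(o[n][v-90:v+90,u-120:u+120],(400,300)))
cv2.imwrite('pics/chk.png',np.vstack([np.hstack(c[:2]),np.hstack(c[2:])]))
E
```

```text
(no output)
```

View pics/chk.png

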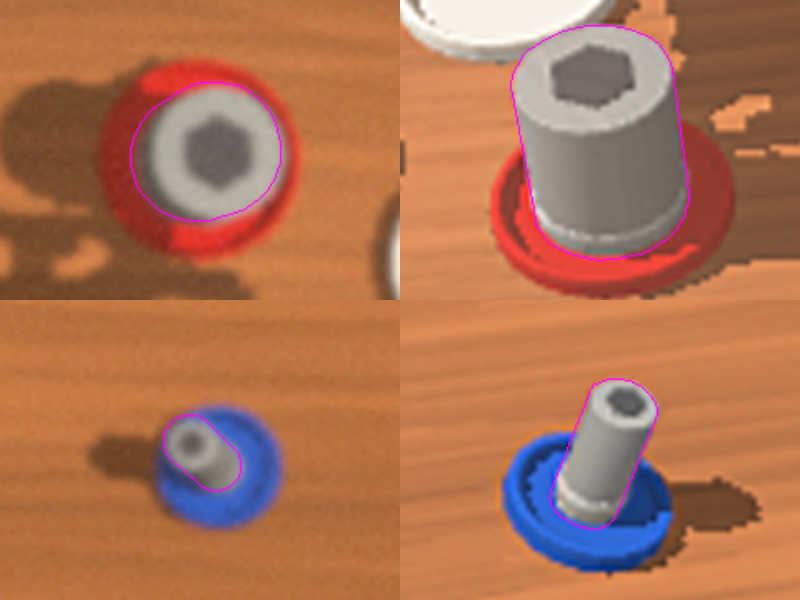

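Both sockets match the upright model at the centre of their dishes, so I'm handing in.

```bash
python3 -c "
from bench import env
print(env.close_job())"
```

```text
the job is handed in; nothing more can be done
None
```

I handed the job in after about 42 s on the robot clock: all four chrome sockets stand upright in their own dishes, within about 1–2 mm of centre by the camera, and the two black sockets did not move. `close_job` returned no verdict.

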